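# Turn the flower tile face down with the lifter

### The arm

A 6-joint arm with a two-finger parallel gripper is mounted at the origin on the work surface. World frame = base frame: x ahead of the robot, y to its left, z up, the work surface at z = 0. Lengths are in m, angles in rad, forces in N, time in s.
With the tool pointing down it reaches from about 0.35 to 0.975 m from the base axis. Payload 4.9 kg.
Tool frame: the origin (TCP) lies on the mounting face of the last link; the fingertips stand 173 mm ahead of it and the grasp point (between the pads) lies 155 mm ahead of it; x points along the fingers, z is the direction in which the jaws open and shut, and the axes are right-handed (so a half turn about x gives the same grasp; the last joint's range is limited). The gripper opens to 85 mm and grips with 20 to 120 N. Pads are 22 mm wide; open, the fingers measure 114 mm over their backs; the gripper's body (76 mm by 85 mm) begins 54 mm behind the grasp point. The pads swing forward as they close: fully open they stand 13 mm farther back than shut.
Start: joints at [1.028, 0.053, 1.613, -0, 1.476, -0.119], TCP at [0.257, 0.57, 0.405] pointing down, gripper open.
Joint ranges: [-3.01, 3.01], [-1.01, 2.22], [0.06, 2.58], [-1.02, 4.17], [0.09, 2.62], [-3.14, 3.14]. Speed limits (rad/s): [2.57, 2.57, 3.14, 3.14, 3.14, 3.14].

### API

Orientations are given as a rotation vector (axis times angle).
In Python, from station import get_obs, get_image, get_calibration, finish_job, look_for, masks_of, tip_of gives the robot as it stands.
- The arm moves only by the tool carry_out, never from a script. Its argument "increments" is a list of rows, each a list of 3 entries, a list of its own where there are three numbers: the turn, a rotation vector about the world's x, y, z in units of 0.1 rad (1.0 is 0.1 rad), then the shift along the world's x, y, z in units of 20 mm (1.0 is 20 mm), then the opening, from 0 (shut) to 1 (fully open). A call has 1 to 8 rows; each row shifts and turns the pose as measured when the row begins; what a row does not reach is not made up. A row lasts 1/10 s, in which the tool goes at most 50 mm and 8.59 degrees, less where a joint would pass 70% of its speed; a pose out of reach is approached as far as the arm can. A call with a number of a shift or a turn outside -1 to 1 is refused whole. A call with a gripper value outside its range is refused whole. The fingers move at their own pace and stop on an object; "squeeze" is the grip in N (left out, the last holds). Time passes only in rows, so rows that do not move let the fingers close. It gives the time, the measured TCP pose, the force and the opening at its end, in the units of the state.
- get_obs(): the state, without advancing time (a new reading comes with each control period).
- get_image(name): name is "side" or "top" or "wrist"; returns (picture, depth): 400x640x3 uint8, blue, green, red; 400x640 float32, m along the optical axis (not along the pixel's ray), 0 where there is no reading.
- get_calibration(name): a dict with "fx", "fy", "cx", "cy" (pixels), "position" and "orientation" of the camera in the world. Camera axes: x right, y down, z forward; pixel columns grow to the right and rows downward; lengths in m; the calibration is good to about 2 mm. The wrist camera is an equidistant fisheye: a pixel r from the principal point sees the ray r / f radians off the axis. A picture is of the moment at which its call begins: read the wrist's pose just before it. get_calibration takes no time and is no camera call; for the wrist camera it gives the pose at the moment of the call.
- finish_job(): hands the job in, once; it reports no verdict.
Trained networks look in the newest picture that a camera, given by its name, has taken for a name from the list of things; names that differ only in an ending like _2 or _b are one class to them, and where a whole thing is asked for, a point or a joint stands for the part that bears it (a point fixed in the world has none). Each returns a list of dicts, best first, with "p" (0 to 1); they miss things now and then, are a little off and sometimes report something else, mostly with a low value. They report only what shows in the picture. A call takes as long as a camera call. They do not tell look-alikes from the thing itself.
- look_for(camera, query): "centre" ([column, row] in pixels, amid what is visible of it).
- masks_of(camera, query): "region" (400x640 bool, what is visible of it) and "centre" ([column, row] in pixels, amid what is visible of it).
- tip_of(camera, query): "centre" ([column, row] in pixels: a listed point, or the origin of a listed thing).
The state is a dict: "t": time; "q": joint angles; "dq": joint speeds; "effort": joint torques, N m; "tool_pos": TCP position; "tool_rot": TCP orientation; "contact_force": force on the tool from outside, world axes, zero at the start; "wrist_torque": the same for the moment, N m; "opening": finger opening in m.
Only numpy, scipy, OpenCV 4.12 (cv2) and the standard library are available. Lean on these libraries where they do the work, as an engineer would, in place of code of your own. Each camera call takes 0.05 s, during which the arm holds its last target.

### The job

Pick up the flat steel lifter, slide its blade under the edge of the glass tile that juts out over the low ledge of the turning board, and tip the tile over the step so that it ends lying flat, flower side down, on the cork deck. Then lay the lifter back flat on its rubber-topped rest and let go. Touch the polished tile with the lifter only, never with the gripper, and leave the other things on the bench where they are.

Things in the scene. Friction and masses are not known exactly. Their poses are not given: they have to be found in the camera images.
- tile: opal-white glass tile 70 (its x) x 60 x 9 mm, about 95 g, a flat orange six-petal flower on its top face, back plain. Origin: centre of its underside; z points out of the flower face (up at the start). It starts on the board's low ledge, x about along the board's x, far edge 3 to 6 mm short of the step; its near end juts 18 to 21 mm over the ledge's front, free space below
- tile_center (a point): the middle of the tile's thickness, 4.5 mm above its underside's centre
- board: fixed wooden board 175 (x) x 100 mm. Origin at table height under the middle of the step; x points from ledge to cork deck, away from the robot within 23 degrees. Low ledge x = -55 to 0 mm, top at 30 mm, its front a vertical face. At x = 0 a 5 mm step up to the flat cork deck, x = 0 to 110 mm, top at 35 mm. End lip x = 110 to 120 mm, top at 41 mm
- lifter: trowel-like lifter, 160 g: steel blade 110 long x 45 wide x 3 mm, x = -25 to its square tip at +85 mm. Origin: blade underside, below the grip point. A stem 28 x 12 mm (x = -14 to 14) carries a wooden handle bar along x, 66 long (x = -37 to 29), 16 wide, from 30 to 54 mm above the underside. Starts flat on the rest, tip away from the robot within 35 degrees
- lifter_grip (a point): middle of the handle bar above the stem, 42 mm above the blade's underside: grasp here from above, across the 16 mm width
- lifter_tip (a point): middle of the blade's tip edge, on its top face, 85 mm ahead of the grip point and 3 mm above the underside
- rest: fixed flat rest for the lifter: dark wood slab 160 (x) x 90 (y) mm with a rubber top 12 mm above the table. Origin: centre of its underside. The board and the rest stand side by side, left or right of the robot's centre line: which is which varies
- graphite_block: dark grey block 70 x 38 x 20 mm, bystander; origin at the centre of its underside
- disc: green glass button, 42 mm across, 13 mm high, bystander; origin at the centre of its underside
- tweezers: steel tweezers 140 mm long, 9 mm high, bystander; origin at the middle of the underside
- mug: blue mug, 80 mm across, 90 mm high, bystander; origin at the centre of its underside
- mould: brass optic mould, 64 mm across, 50 mm high, bystander; origin at the centre of its underside
- frit_jar: glass jar with steel cap, 60 mm across, 75 mm high, bystander; origin at the centre of its underside
- reamer: reamer with wooden handle, 200 mm long, lying on the bench, bystander; origin at its underside
Mind the look-alikes: they are no part of the job. Of the things shaped like the tile, the white one is meant.

How it is judged:
On the way, in this order (a step that is already met when the one before it is completed fails the run):
1. the lifter has been picked up off its rest (height (world z) of lifter above 0.03 m and contact force between the fingers and lifter above 1 N), for 0.2 s.
2. the tile is tipped up steeply, borne by the lifter (angle between tile's own z axis and vertical between 0.5 and 1.8 rad and contact force between lifter and tile above 0.05 N), for 0.1 s.
3. the tile lies flat on the cork deck, flower side down (angle between tile's own z axis and vertical above 3.05 rad and x of tile_center in the frame of board between 0.01 and 0.09 m and y of tile_center in the frame of board between -0.035 and 0.035 m and z of tile_center in the frame of board between 0.036 and 0.043 m and linear speed of tile below 0.02 m/s), for 0.2 s.
At the end, for the whole second after the job is handed in: the tile lies flat (within 5 degrees), flower down, on the cork deck: its centre 10 to 90 mm beyond the step and within 35 mm of the board's centre line; the lifter lies flat and released on its rest, its origin within 70 mm of the rest's centre lengthwise and 40 mm sideways; both at rest (all of step 3 and x of lifter in the frame of rest between -0.07 and 0.07 m and y of lifter in the frame of rest between -0.04 and 0.04 m and z of lifter in the frame of rest between 0.006 and 0.018 m and angle between lifter's own z axis and vertical below 0.1 rad and linear speed of lifter below 0.02 m/s); the robot touches nothing.
It fails at once if the gripper or arm touches the tile (contact force between any of the fingers, the arm and tile above 0.3 N).
It fails at once if the tile falls off the board (height (world z) of tile_center below 0.02 m).
It fails at once if another thing on the bench is moved more than 20 mm (distance of any of graphite_block, disc, tweezers, mug, mould, frit_jar, reamer from where it was at the start of the episode above 0.02 m).
It also fails if it takes over 56 s, if anything falls off the work surface, if the arm or the gripper's body presses on something with over 40 N, if the wrist force passes 120 N, or if a joint passes its speed limit or range.

## Working session

There is one attempt and no reset: what is moved stays moved. The work goes in short steps, Python scripts to look and compute and a tool call to move; the robot and the scene stay as the last step left them, time stands still between calls to the robot, and variables do not carry over. Pictures are saved under pics/ and viewed, and the job is handed in when it is done.

Besides the shell and the picture viewer there is one more tool, called after "Request:" as name(argument=value, ...) on one line, values as JSON. carry_out: Moves the arm, as the interface text tells. Shifts and turns lie within -1 to 1; 1 stands for 20 mm of shift or 0.1 rad of turn. Its arguments: {"type":"object","properties":{"increments":{"type":"array","items":{"type":"array"}},"squeeze":{"type":"number"}},"required":["increments"]}

```bash
ls; mkdir -p pics; python3 - <<'E'
from station import *
import cv2,numpy as np
print(get_obs())
for n in ["top","side"]:
    im,d=get_image(n); cv2.imwrite(f"pics/{n}0.png",im); np.save(f"{n}0.npy",d); print(n,get_calibration(n))
E
```

```text
pics
{'t': 0.0, 'q': array([ 1.02803009e+00,  5.33823457e-02,  1.61430753e+00,  6.71637247e-06,
        1.47599422e+00, -1.18991802e-01]), 'dq': array([ 0.00091983,  0.0004605 , -0.0011484 , -0.00033701, -0.00041354,
       -0.00229044]), 'effort': array([-3.81518585e-04, -3.93687594e+01, -3.70175278e+01, -1.77546635e-04,
        7.20072974e-03,  4.34122242e-06]), 'tool_pos': array([0.25685771, 0.56948667, 0.40343876]), 'tool_rot': array([-0.89262879,  1.38230846,  0.89112935]), 'contact_force': array([ 0.30026386, -0.84193393,  0.07548276]), 'wrist_torque': array([-0.06582411, -0.01154664,  0.01154789]), 'opening': 0.08529379060131152}
top {'fx': 439.4226754620788, 'fy': 439.4226754620788, 'cx': 318.32108327735597, 'cy': 200.11802993430896, 'position': array([ 0.46902341, -0.00718321,  1.07242152]), 'orientation': array([-2.1458113 ,  2.19679722, -0.08441043])}
side {'fx': 480.06913023552335, 'fy': 480.06913023552335, 'cx': 319.6473554068155, 'cy': 199.79684031597154, 'position': array([ 0.1609983 , -0.94382424,  1.02533664]), 'orientation': array([-2.26793193,  0.48361816, -0.19417347])}
```

View pics/top0.png

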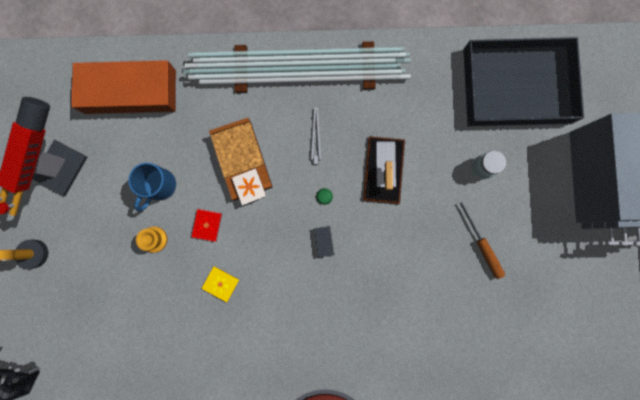

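View pics/side0.png

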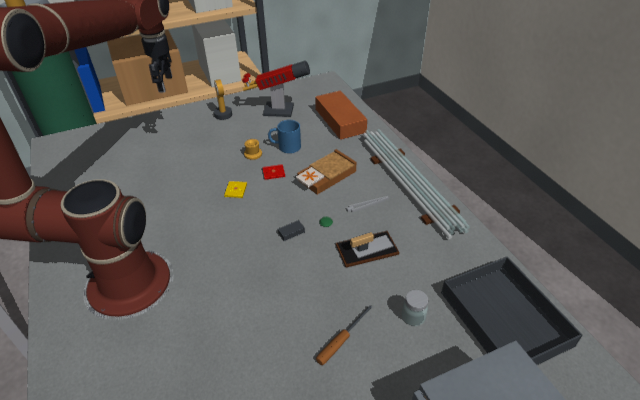

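```bash
cat > h.py <<'E'
from station import *
import cv2,numpy as np
from scipy.spatial.transform import Rotation as R
def pix2world(cal,uv,z,fish=False):
    uv=np.atleast_2d(uv).astype(float)
    x=(uv[:,0]-cal['cx'])/cal['fx'];y=(uv[:,1]-cal['cy'])/cal['fy']
    if fish:
        r=np.hypot(x,y); s=np.where(r>1e-9,np.sin(r)/np.maximum(r,1e-9),1); d=np.c_[x*s,y*s,np.cos(r)]
    else: d=np.c_[x,y,np.ones(len(x))]
    d=R.from_rotvec(cal['orientation']).apply(d); p=np.array(cal['position'])
    t=(np.broadcast_to(z,len(d))-p[2])/d[:,2]
    return p+d*t[:,None]
def world2pix(cal,P,fish=False):
    P=np.atleast_2d(P); c=R.from_rotvec(cal['orientation']).inv().apply(P-np.array(cal['position']))
    if fish:
        rr=np.hypot(c[:,0],c[:,1]); th=np.arctan2(rr,c[:,2]); k=th/np.maximum(rr,1e-9)
        x=c[:,0]*k;y=c[:,1]*k
    else: x=c[:,0]/c[:,2];y=c[:,1]/c[:,2]
    return np.c_[cal['cx']+cal['fx']*x,cal['cy']+cal['fy']*y]
E
python3 - <<'E'
from h import *
im=cv2.imread("pics/top0.png")
a=cv2.resize(im[105:225,195:295],None,fx=4,fy=4,interpolation=cv2.INTER_CUBIC)
b=cv2.resize(im[105:225,345:425],None,fx=4,fy=4,interpolation=cv2.INTER_CUBIC)
cv2.imwrite("pics/crop0.png",np.hstack([a,b]))
E
```

```text
(no output)
```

View pics/crop0.png

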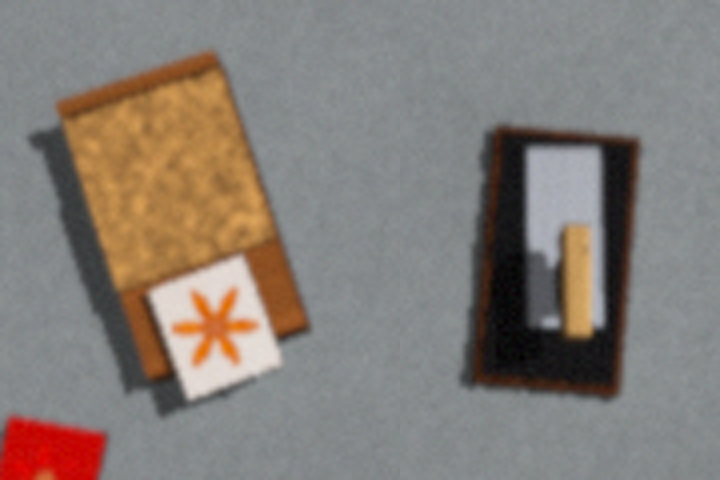

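```bash
python3 - <<'E'
from h import *
cal=get_calibration("top")
def L(p):p=np.array(p,float);return np.c_[195+(p[:,0]+.5)/4-.5,105+(p[:,1]+.5)/4-.5]
def Rr(p):p=np.array(p,float);return np.c_[345+(p[:,0]-400+.5)/4-.5,105+(p[:,1]+.5)/4-.5]
np.set_printoptions(precision=4,suppress=True)
lip=pix2world(cal,L([(57,105),(213,53)]),.041);near=pix2world(cal,L([(148,380),(310,328)]),.03)
print("lip",lip,"near",near)
step=pix2world(cal,L([(120,292),(276,238)]),.035);print("step",step)
t=pix2world(cal,L([(147,293),(242,254),(284,365),(189,401)]),.039);print("tile",t,t.mean(0))
bx=lip.mean(0)-near.mean(0);by=(lip[0]-lip[1]+near[0]-near[1]);print(np.arctan2(bx[1],bx[0]),np.arctan2(by[1],by[0])-np.pi/2,np.linalg.norm(bx[:2]),np.linalg.norm(by[:2])/2)
tx=t[0]+t[1]-t[2]-t[3];print("tile yaw",np.arctan2(tx[1],tx[0]),np.linalg.norm(tx[:2])/2)
r=pix2world(cal,Rr([(497,127),(638,139),(617,396),(473,384)]),.012);print("rest",r,r.mean(0));rx=r[0]+r[1]-r[2]-r[3];print(np.arctan2(rx[1],rx[0]),np.linalg.norm(rx[:2])/2)
b=pix2world(cal,Rr([(526,145),(602,148),(602,330),(526,327)]),.015);print("blade",b,b.mean(0));bx=b[0]+b[1]-b[2]-b[3];print(np.arctan2(bx[1],bx[0]),np.linalg.norm(bx[:2])/2)
h=pix2world(cal,Rr([(565,225),(590,226),(590,338),(564,338)]),.066);print("handle",h,h.mean(0));hx=h[0]+h[1]-h[2]-h[3];print(np.arctan2(hx[1],hx[0]),np.linalg.norm(hx[:2])/2)
o=get_obs();T=R.from_rotvec(o['tool_rot']).as_matrix();print(T);print(get_calibration("wrist"))
d=np.load("top0.npy");
for nm in ["side"]:
  c=get_calibration(nm)
E
```

```text
lip [[0.733  0.2608 0.041 ]
 [0.7624 0.1669 0.041 ]] near [[0.5673 0.2094 0.03  ]
 [0.5962 0.1122 0.03  ]]
step [[0.6199 0.2248 0.035 ]
 [0.6502 0.1312 0.035 ]]
tile [[0.6184 0.2078 0.039 ]
 [0.6404 0.1511 0.039 ]
 [0.5734 0.1269 0.039 ]
 [0.5534 0.1833 0.039 ]] [0.5964 0.1673 0.039 ]
0.30951273383372596 0.2958007715635518 0.17423226841469852 0.09988865959675393
tile yaw 0.3536287445918161 0.07031854633682673
rest [[ 0.7165 -0.1248  0.012 ]
 [ 0.7069 -0.2107  0.012 ]
 [ 0.5496 -0.1917  0.012 ]
 [ 0.5589 -0.1051  0.012 ]] [ 0.633 -0.158  0.012]
-0.1222527339440628 0.15865862776855905
blade [[ 0.7042 -0.1417  0.015 ]
 [ 0.7012 -0.188   0.015 ]
 [ 0.5895 -0.1837  0.015 ]
 [ 0.5925 -0.1379  0.015 ]] [ 0.6469 -0.1628  0.015 ]
-0.03640275090326964 0.11177730005928525
handle [[ 0.6453 -0.1562  0.066 ]
 [ 0.6444 -0.1706  0.066 ]
 [ 0.5793 -0.1681  0.066 ]
 [ 0.5796 -0.1532  0.066 ]] [ 0.6121 -0.162   0.066 ]
-0.04145743602278864 0.06546655265853833
[[-0.001  -0.9115  0.4112]
 [-0.0017  0.4112  0.9115]
 [-1.      0.0002 -0.0019]]
{'fx': 309.70691628693146, 'fy': 309.70691628693146, 'cx': 322.2115604573041, 'cy': 195.0964470413035, 'position': array([0.1958, 0.5968, 0.3731]), 'orientation': array([2.4406, 1.5764, 0.2134])}
```

Request:
carry_out(increments=[[[0,0,0.95],[0.5,-0.9,0],1],[[0,0,0.95],[0.5,-0.9,0],1],[[0,0,0.95],[0.5,-0.9,0],1],[[0,0,0.95],[0.5,-0.9,0],1],[[0,0,0],[0.5,-0.9,0],1],[[0,0,0],[0.5,-0.9,0],1],[[0,0,0],[0.5,-0.9,0],1],[[0,0,0],[0.5,-0.9,0],1]])

```text
t: 0.9
tool_pos: [0.337, 0.4209, 0.3977]
tool_rot: [-1.196, 1.231, 1.192]
contact_force: [-0.0, 0.6, 1.0]
opening: 0.0851
```

Request:
carry_out(increments=[[[0,0,0],[0.7,-0.9,0],1],[[0,0,0],[0.7,-0.9,0],1],[[0,0,0],[0.7,-0.9,0],1],[[0,0,0],[0.7,-0.9,0],1],[[0,0,0],[0.7,-0.9,0],1],[[0,0,0],[0.7,-0.9,0],1],[[0,0,0],[0.7,-0.9,0],1],[[0,0,0],[0.7,-0.9,0],1]])

```text
t: 1.7
tool_pos: [0.4511, 0.2697, 0.393]
tool_rot: [-1.197, 1.238, 1.196]
contact_force: [1.1, 0.9, -0.3]
opening: 0.0858
```

```bash
python3 - <<'E'
from h import *
c=get_calibration("wrist");im,d=get_image("wrist");cv2.imwrite("pics/w1.png",im);np.save("w1.npy",d)
import pickle;pickle.dump(c,open("w1.pkl","wb"));print(c, get_obs()['tool_pos'])
E
```

```text
{'fx': 309.70691628693146, 'fy': 309.70691628693146, 'cx': 322.2115604573041, 'cy': 195.0964470413035, 'position': array([0.38369083, 0.27015623, 0.36332059]), 'orientation': array([2.09700843, 2.0553856 , 0.25504118])} [0.45258092 0.26774266 0.39284799]
```

View pics/w1.png

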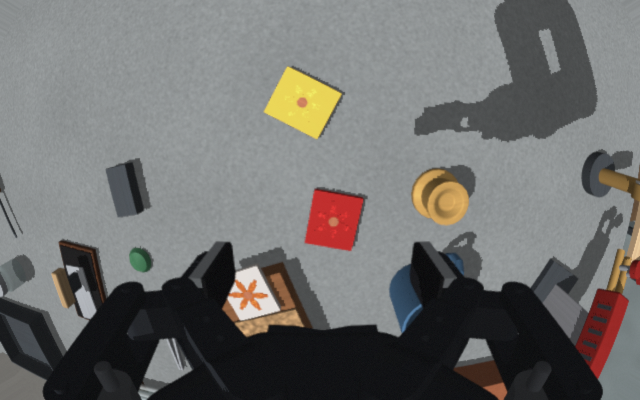

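Request:
carry_out(increments=[[[0,0,0],[1,-0.6,0],1],[[0,0,0],[1,-0.6,0],1],[[0,0,0],[1,-0.6,0],1],[[0,0,0],[1,-0.6,0],1],[[0,0,0],[1,-0.6,0],1],[[0,0,0],[1,-0.6,0],1],[[0,0,0],[1,-0.6,0],1],[[0,0,0],[1,-0.6,0],1]])

```text
t: 2.55
tool_pos: [0.6155, 0.1687, 0.3881]
tool_rot: [-1.194, 1.245, 1.198]
contact_force: [0.7, 0.4, 0.4]
opening: 0.0856
```

Request:
carry_out(increments=[[[0,0,0],[0.9,0,0],1],[[0,0,0],[0.9,0,0],1],[[0,0,0],[0.9,0,0],1],[[0,0,0],[0.3,0,0],1],[[0,0,0],[0,0,0],1],[[0,0,0],[0,0,0],1]])

```text
t: 3.15
tool_pos: [0.6782, 0.1676, 0.3834]
tool_rot: [-1.189, 1.253, 1.201]
contact_force: [-0.3, 0.5, -0.1]
opening: 0.0854
```

```bash
python3 - <<'E'
from h import *
c=get_calibration("wrist");im,d=get_image("wrist");cv2.imwrite("pics/w2.png",im);np.save("w2.npy",d)
import pickle;pickle.dump(c,open("w2.pkl","wb"));print(c, get_obs()['tool_pos'])
E
```

```text
{'fx': 309.70691628693146, 'fy': 309.70691628693146, 'cx': 322.2115604573041, 'cy': 195.0964470413035, 'position': array([0.61043753, 0.16835073, 0.35477656]), 'orientation': array([2.10774208, 2.05703584, 0.23651903])} [0.67808106 0.16763418 0.38344599]
```

View pics/w2.png

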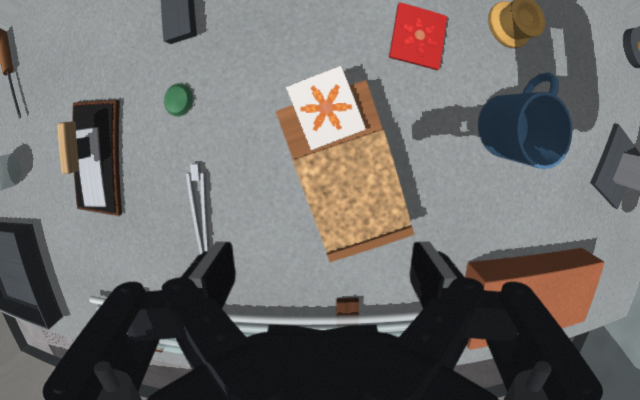

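Clear view: tile around (327,108), board with the step near (345,145), lifter on the rest at (95,155). I'll measure it on an enlargement.

```bash
python3 - <<'E'
from h import *
im=cv2.imread("pics/w2.png")
a=cv2.resize(im[60:165,260:400],None,fx=5,fy=5,interpolation=cv2.INTER_CUBIC)
cv2.imwrite("pics/crop2.png",a)
a=cv2.resize(im[120:275,260:430],None,fx=4,fy=4,interpolation=cv2.INTER_CUBIC)
cv2.imwrite("pics/crop2b.png",a[:600])
E
```

```text
(no output)
```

View pics/crop2.png

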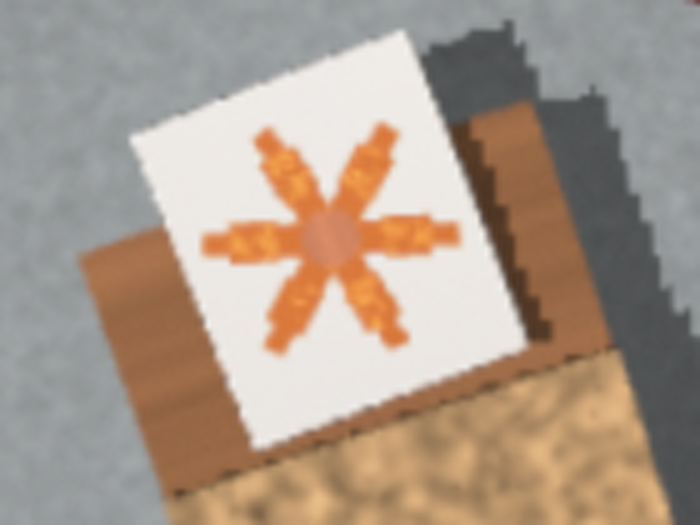

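View pics/crop2b.png

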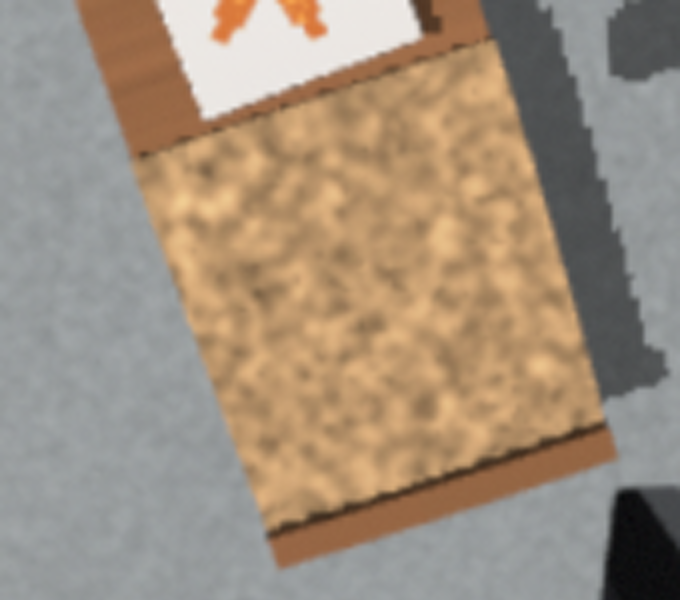

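```bash
python3 - <<'E'
from h import *
import pickle;c=pickle.load(open("w2.pkl","rb"))
np.set_printoptions(precision=4,suppress=True)
def A(p,k,x0,y0):p=np.array(p,float);return np.c_[x0+(p[:,0]+.5)/k-.5,y0+(p[:,1]+.5)/k-.5]
from scipy.optimize import least_squares
def fit(pl,uv,z,x0):
    W=pix2world(c,uv,z,True)[:,:2]
    pl=np.array(pl,float)
    f=lambda q:(np.c_[q[0]+pl[:,0]*np.cos(q[2])-pl[:,1]*np.sin(q[2]),q[1]+pl[:,0]*np.sin(q[2])+pl[:,1]*np.cos(q[2])]-W).ravel()
    s=least_squares(f,x0);print(s.x,"res mm",1000*s.fun.reshape(-1,2));return s.x
# y+ is right in this picture
bp=[(-.055,-.05),(-.055,.05),(0,-.05),(0,.05),(.12,-.05),(.12,.05)]
buv=np.r_[A([(78,258),(530,100),(175,493),(618,348)],5,260,60),A([(278,568),(617,457)],4,260,120)]
b=fit(bp,buv,[.03,.03,.035,.035,.041,.041],[.63,.17,.3])
tuv=A([(130,135),(405,30),(528,347),(256,449)],5,260,60)
t=fit([(-.035,-.03),(-.035,.03),(.035,.03),(.035,-.03)],tuv,.039,[.6,.17,.35])
ca,sa=np.cos(b[2]),np.sin(b[2]);d=t[:2]-b[:2];print("tile in board",ca*d[0]+sa*d[1],-sa*d[0]+ca*d[1],t[2]-b[2])
tw=pix2world(c,tuv,.039,True)[:,:2]-b[:2];print(np.c_[tw@[ca,sa],tw@[-sa,ca]])
E
```

```text
[0.6365 0.1787 0.306 ] res mm [[-1.0138  0.3644]
 [-0.2691  0.6459]
 [ 1.3776 -2.2528]
 [-0.1488  0.3803]
 [-0.0945  0.2904]
 [ 0.1485  0.5718]]
[0.5984 0.1669 0.3438] res mm [[-0.0481 -0.2297]
 [-0.3718  0.2073]
 [ 0.0414  0.2986]
 [ 0.3785 -0.2762]]
tile in board -0.039886293380585115 0.00021640832693666998 0.037729395120698506
[[-0.0736 -0.0309]
 [-0.0757  0.0286]
 [-0.0062  0.0312]
 [-0.0041 -0.0281]]
```

Request:
carry_out(increments=[[[0,0,0],[0,-1,0],1],[[0,0,0],[0,-1,0],1],[[0,0,0],[0,-1,0],1],[[0,0,0],[0,-1,0],1],[[0,0,0],[0,-1,0],1],[[0,0,0],[0,-1,0],1],[[0,0,0],[0,-1,0],1],[[0,0,0],[0,-1,0],1]])

```text
t: 4.0
tool_pos: [0.6721, -0.0019, 0.3852]
tool_rot: [-1.194, 1.254, 1.202]
contact_force: [-0.5, 0.8, 0.3]
opening: 0.0851
```

Request:
carry_out(increments=[[[0,0,0],[0,-1,0],1],[[0,0,0],[0,-1,0],1],[[0,0,0],[0,-1,0],1],[[0,0,0],[0,-1,0],1],[[0,0,0],[0,-1,0],1],[[0,0,0],[0,-1,0],1],[[0,0,0],[0,-1,0],1],[[0,0,0],[0,-0.5,0],1]])

```text
t: 4.8
tool_pos: [0.6642, -0.1664, 0.388]
tool_rot: [-1.194, 1.259, 1.196]
contact_force: [0.2, -0.1, 0.0]
opening: 0.0859
```

Request:
carry_out(increments=[[[0,0,0],[0,0,0],1],[[0,0,0],[0,0,0],1]])

```text
t: 5.0
tool_pos: [0.6631, -0.1681, 0.3883]
tool_rot: [-1.192, 1.26, 1.194]
contact_force: [0.2, 0.6, -0.7]
opening: 0.0856
```

```bash
python3 - <<'E'
from h import *
c=get_calibration("wrist");im,d=get_image("wrist");cv2.imwrite("pics/w3.png",im);np.save("w3.npy",d)
import pickle;pickle.dump(c,open("w3.pkl","wb"));o=get_obs();print(o['tool_pos'],o['q']);print(R.from_rotvec(o['tool_rot']).as_matrix())
E
```

```text
[ 0.66316937 -0.16791049  0.38824204] [-0.35178083  0.20375439  1.47574778 -0.03142306  1.47895942 -1.88917374]
[[-0.02656512 -0.99919895  0.0299291 ]
 [-0.02357571  0.03055757  0.99925493]
 [-0.99936904  0.02583973 -0.02436859]]
```

View pics/w3.png

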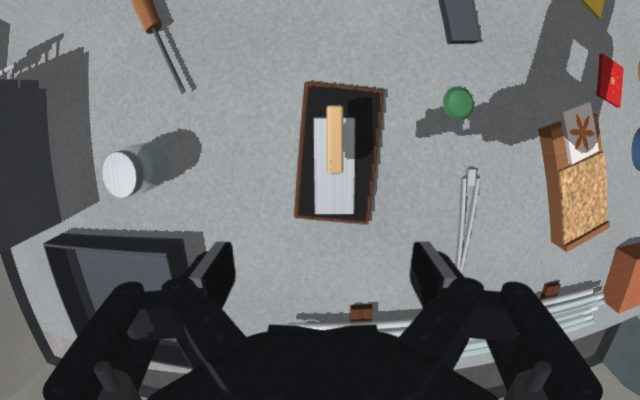

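```bash
python3 - <<'E'
from h import *
im=cv2.imread("pics/w3.png")
a=cv2.resize(im[75:230,285:395],None,fx=3.8,fy=3.8,interpolation=cv2.INTER_CUBIC)
cv2.imwrite("pics/crop3.png",a)
E
```

```text
(no output)
```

View pics/crop3.png

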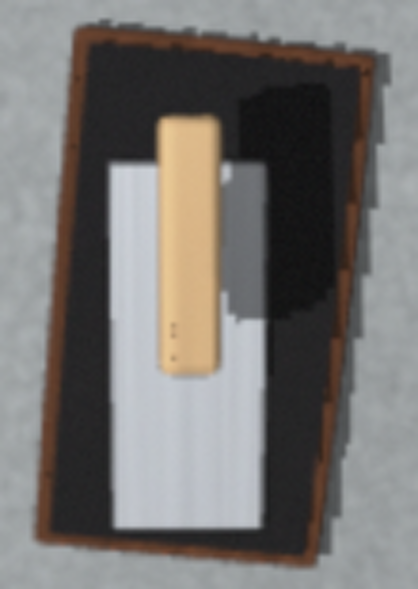

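```bash
python3 - <<'E'
from h import *
import pickle;c=pickle.load(open("w3.pkl","rb"))
np.set_printoptions(precision=4,suppress=True)
def A(p,k,x0,y0):p=np.array(p,float);return np.c_[x0+(p[:,0]+.5)/k-.5,y0+(p[:,1]+.5)/k-.5]
from scipy.optimize import least_squares
def fit(pl,uv,z,x0):
    W=pix2world(c,uv,z,True)[:,:2]
    pl=np.array(pl,float)
    f=lambda q:(np.c_[q[0]+pl[:,0]*np.cos(q[2])-pl[:,1]*np.sin(q[2]),q[1]+pl[:,0]*np.sin(q[2])+pl[:,1]*np.cos(q[2])]-W).ravel()
    s=least_squares(f,x0);print(s.x,"res mm",1000*s.fun.reshape(-1,2));return s.x
g=lambda p:A(p,3.8,285,75)
print("rest");fit([(-.08,-.045),(-.08,.045),(.08,.045),(.08,-.045)],g([(76,28),(375,60),(315,565),(37,540)]),.012,[.63,-.16,-.12])
print("blade");fit([(-.025,-.0225),(-.025,.0225),(.085,.0225),(.085,-.0225)],g([(109,162),(267,162),(262,529),(113,529)]),.015,[.62,-.16,-.04])
print("handle");fit([(-.037,-.008),(-.037,.008),(.029,.008),(.029,-.008)],g([(157,116),(221,116),(221,376),(158,376)]),.066,[.62,-.16,-.04])
# target tool rot corrections
o=get_obs();T=R.from_rotvec(o['tool_rot'])
def tgt(yaw,pitch=0):
    # pitch>0 tip up
    M=np.c_[[0,0,-1],[-1,0,0],[0,1,0]]  # x down,y=-x, z=+y
    return R.from_euler('z',yaw)*R.from_euler('y',-pitch)*R.from_matrix(M)
for y in (-.03,-.04):print((tgt(y)*T.inv()).as_rotvec()*10)
E
```

```text
rest
[ 0.6356 -0.1593 -0.12  ] res mm [[-1.8169 -0.7112]
 [-2.0947  1.3017]
 [ 2.159   0.9849]
 [ 1.7525 -1.5755]]
blade
[ 0.6189 -0.1629 -0.0249] res mm [[ 0.5082  0.4091]
 [ 0.5158 -0.4423]
 [-0.5176 -0.382 ]
 [-0.5064  0.4151]]
handle
[ 0.619  -0.1633 -0.0237] res mm [[-0.2932 -0.1099]
 [-0.2922  0.1259]
 [ 0.2872  0.0135]
 [ 0.2982 -0.0295]]
[ 0.2358 -0.2657  0.0026]
[ 0.2345 -0.2669 -0.0974]
```

Request:
carry_out(increments=[[[0.24,-0.27,0],[-0.75,0.1,-0.5],1],[[0,0,0],[-0.75,0.1,-0.9],1],[[0,0,0],[-0.75,0.05,-0.9],1],[[0,0,0],[0,0,-0.9],1],[[0,0,0],[0,0,-0.9],1],[[0,0,0],[0,0,-0.9],1],[[0,0,0],[0,0,0],1]])

```text
t: 5.75
tool_pos: [0.6164, -0.1554, 0.2871]
tool_rot: [-1.195, 1.214, 1.191]
contact_force: [-0.4, -0.3, -0.1]
opening: 0.0855
```

```bash
cat >> h.py <<'E'
np.set_printoptions(precision=4,suppress=True)
def tgt(yaw,pitch=0):
    M=np.c_[[0,0,-1],[-1,0,0],[0,1,0]]
    return R.from_euler('z',yaw)*R.from_euler('y',-pitch)*R.from_matrix(M)
def delta(pos,yaw,pitch=0):
    o=get_obs();T=R.from_rotvec(o['tool_rot'])
    print("t",o['t'],"pos",o['tool_pos'],"turn units",(tgt(yaw,pitch)*T.inv()).as_rotvec()*10,"shift units",(np.array(pos)-o['tool_pos'])/.02, "F",o['contact_force'],"open",o['opening'])
E
python3 -c "
from h import *
delta([.618,-.163,.209],-.027)"
```

```text
t 5.75 pos [ 0.6164 -0.1554  0.2871] turn units [-0.0176  0.05   -0.0608] shift units [ 0.081  -0.3799 -3.903 ] F [-0.3632 -0.2803 -0.0521] open 0.08551042119637849
```

Request:
carry_out(increments=[[[0,0.05,-0.06],[0.05,-0.2,-0.9],1],[[0,0,0],[0,-0.15,-0.9],1],[[0,0,0],[0,0,-0.9],1],[[0,0,0],[0,0,-0.8],1],[[0,0,0],[0,0,-0.3],1],[[0,0,0],[0,0,0],1]])

```text
t: 6.35
tool_pos: [0.6191, -0.1615, 0.2097]
tool_rot: [-1.193, 1.218, 1.187]
contact_force: [0.1, -0.3, -0.6]
opening: 0.0852
```

```bash
python3 -c "
from h import *
delta([.618,-.163,.209],-.027)
im,d=get_image('wrist');cv2.imwrite('pics/w4.png',im)"
```

```text
t 6.35 pos [ 0.6191 -0.1615  0.2097] turn units [ 0.0041  0.0463 -0.0229] shift units [-0.0562 -0.076  -0.0337] F [ 0.1371 -0.2953 -0.5618] open 0.0851534850784584
```

View pics/w4.png

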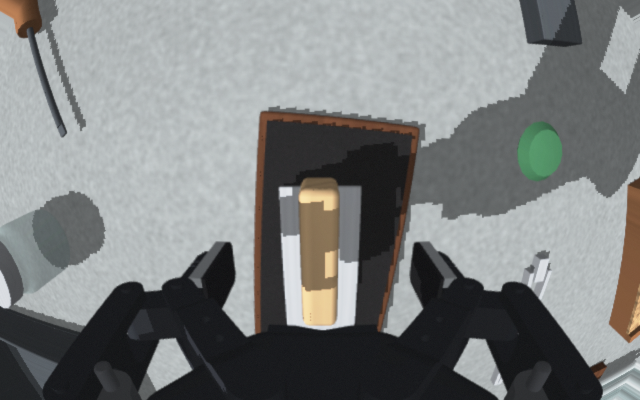

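Request:
carry_out(increments=[[[0,0,0],[0,0,0],0],[[0,0,0],[0,0,0],0],[[0,0,0],[0,0,0],0],[[0,0,0],[0,0,0],0],[[0,0,0],[0,0,0],0],[[0,0,0],[0,0,0],0],[[0,0,0],[0,0,0],0],[[0,0,0],[0,0,0],0]], squeeze=90)

```text
t: 7.2
tool_pos: [0.6206, -0.162, 0.2142]
tool_rot: [-1.199, 1.215, 1.181]
contact_force: [-0.1, -1.1, 0.2]
opening: 0.0148
```

```bash
python3 -c "
from h import *
delta([.618,-.163,.209],-.027)
im,d=get_image('wrist');cv2.imwrite('pics/w5.png',im)"
```

```text
t 7.2 pos [ 0.6206 -0.162   0.2142] turn units [ 0.0312  0.1124 -0.0238] shift units [-0.1319 -0.0476 -0.2622] F [-0.1146 -1.1409  0.1519] open 0.014838026456328944
```

View pics/w5.png

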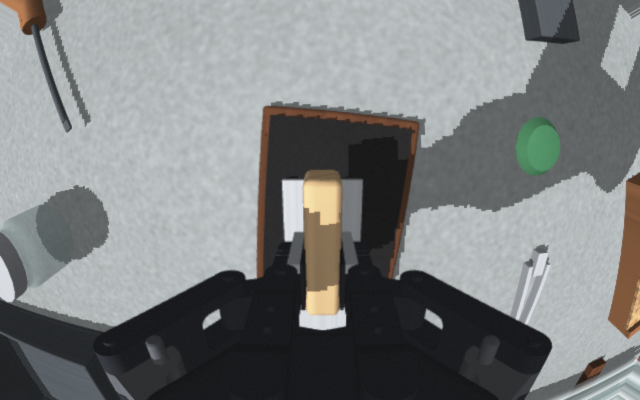

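```bash
python3 - <<'E'
from h import *
o=get_obs();T=R.from_rotvec(o['tool_rot'])
L=R.from_euler('z',-.027)
import pickle
rel=dict(Rt=(T.inv()*L).as_rotvec(),p=T.inv().apply(np.array([.618,-.163,.012])-o['tool_pos']))
pickle.dump(rel,open("rel.pkl","wb"));print(rel)
E
cat >> h.py <<'E'
def lifter():
    import pickle;rel=pickle.load(open("rel.pkl","rb"));o=get_obs();T=R.from_rotvec(o['tool_rot'])
    return o['tool_pos']+T.apply(rel['p']),T*R.from_rotvec(rel['Rt']),o
B=np.array([.6365,.1787,0]);BY=.306;RB=R.from_euler('z',BY)
def tip_goal(xb,yb,z,pitch,yaw=0.03):
    """want lifter tip (top face) at board x,y and world z; lifter pitch (tip up), yaw rel board. prints needed"""
    import pickle;rel=pickle.load(open("rel.pkl","rb"))
    Lr=R.from_euler('z',BY+yaw)*R.from_euler('y',-pitch)
    tip=B+RB.apply([xb,yb,0]);tip[2]=z
    org=tip-Lr.apply([.085,0,.003])
    Tr=Lr*R.from_rotvec(rel['Rt']).inv()
    return org-Tr.apply(rel['p']),Tr
def rep(xb,yb,z,pitch,yaw=0.03):
    p,Tr=tip_goal(xb,yb,z,pitch,yaw);o=get_obs();T=R.from_rotvec(o['tool_rot'])
    lo,lr,_=lifter();tp=lo+lr.apply([.085,0,.003]);tb=RB.inv().apply(tp-B)
    e=lr.apply([1,0,0]);ey=lr.apply([0,1,0])
    print("t",o['t'],"tip board mm",tb*1000,"pitch",np.arcsin(e[2]),"yaw rel",np.arctan2(e[1],e[0])-BY,"roll",ey[2])
    print(" turn units",(Tr*T.inv()).as_rotvec()*10,"shift units",(p-o['tool_pos'])/.02,"F",o['contact_force'],o['opening'])
E
```

```text
{'Rt': array([ 1.2183, -1.2018, -1.2012]), 'p': array([ 0.2022,  0.0049, -0.0004])}
```

Request:
carry_out(increments=[[[0,0,0],[0,0,0.5],0],[[0,0,0],[0,0,0.9],0],[[0,0,0],[0,0,0.9],0],[[0,0,0],[0,0,0.9],0],[[0,0,0],[0,0,0.9],0],[[0,0,0],[0,0,0],0]])

```text
t: 7.85
tool_pos: [0.6193, -0.1614, 0.2992]
tool_rot: [-1.196, 1.216, 1.185]
contact_force: [-0.3, 0.7, -1.2]
opening: 0.0143
```

```bash
python3 - <<'E'
from h import *
rep(-.12,0,.08,0)
im,d=get_image('side');cv2.imwrite('pics/s6.png',cv2.resize(im[100:350,250:510],None,fx=2.4,fy=2.4))
c=get_calibration('side')
lo,lr,o=lifter();P=lo+lr.apply([[0,0,0],[.085,0,.003],[-.025,0,.003],[.029,0,.054],[-.037,0,.054]])
print(world2pix(c,P), (world2pix(c,P)-[250,100])*2.4)
E
```

```text
t 7.85 tip board mm [ -42.0388 -346.4623   99.649 ] pitch -0.004149256356918053 yaw rel -0.3328693238515423 roll 0.0015475582718393575
 turn units [-0.009  -0.0436  3.6287] shift units [-8.7657 13.8892 -0.9995] F [-0.3371  0.6605 -1.2035] 0.014321325451268529
[[362.0651 229.3291]
 [390.1892 219.9622]
 [353.6747 231.1348]
 [373.0958 211.9542]
 [350.2741 218.7443]] [[268.9562 310.3898]
 [336.4541 287.9092]
 [248.8192 314.7235]
 [295.43   268.69  ]
 [240.6579 284.9864]]
```

View pics/s6.png

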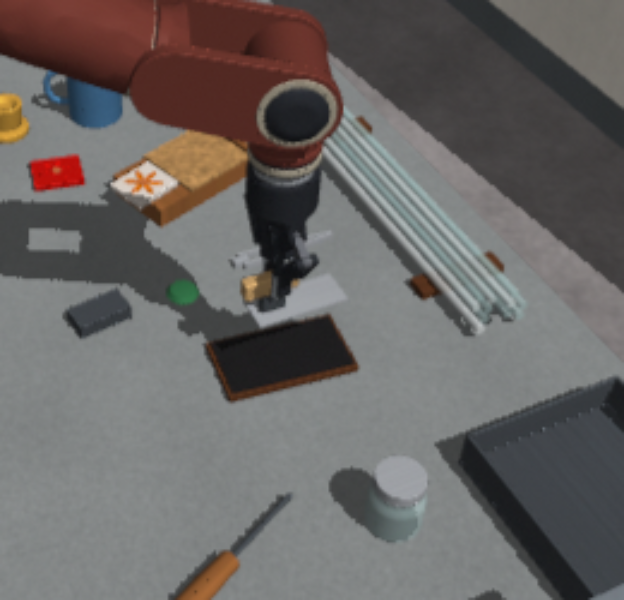

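Request:
carry_out(increments=[[[0,0,0.6],[-0.55,0.87,0],0],[[0,0,0.6],[-0.55,0.87,0],0],[[0,0,0.6],[-0.55,0.87,0],0],[[0,0,0.6],[-0.55,0.87,0],0],[[0,0,0.6],[-0.55,0.87,0],0],[[0,0,0.6],[-0.55,0.87,0],0],[[0,0,0],[-0.55,0.87,0],0],[[0,0,0],[-0.55,0.87,0],0]])

```text
t: 8.7
tool_pos: [0.5243, -0.0186, 0.2863]
tool_rot: [-1.451, 1.028, 1.471]
contact_force: [-0.2, -1.4, -1.1]
opening: 0.0142
```

Request:
carry_out(increments=[[[0,0,0],[-0.55,0.87,0],0],[[0,0,0],[-0.55,0.87,0],0],[[0,0,0],[-0.55,0.87,0],0],[[0,0,0],[-0.55,0.87,0],0],[[0,0,0],[-0.55,0.87,0],0],[[0,0,0],[-0.55,0.87,0],0],[[0,0,0],[-0.5,0.6,0],0],[[0,0,0],[0,0,0],0]])

```text
t: 9.5
tool_pos: [0.4389, 0.1038, 0.2748]
tool_rot: [-1.44, 1.037, 1.489]
contact_force: [0.8, -0.0, -0.7]
opening: 0.0146
```

```bash
python3 - <<'E'
from h import *
rep(-.12,0,.024,0.03)
E
```

```text
t 9.5 tip board mm [-136.3445   -6.341    72.5737] pitch -0.03773391960192309 yaw rel 0.04057061844639154 roll 0.017612260829934053
 turn units [ 0.0606 -0.6973 -0.105 ] shift units [-0.0266  0.5283 -2.7043] F [ 0.7508 -0.0162 -0.6715] 0.014564272244076738
```

Request:
carry_out(increments=[[[0.06,-0.7,-0.1],[0,0.25,-0.7],0],[[0,0,0],[0,0.25,-0.9],0],[[0,0,0],[0,0,-0.7],0],[[0,0,0],[0,0,-0.2],0],[[0,0,0],[0,0,0],0]])

```text
t: 10.0
tool_pos: [0.4392, 0.1127, 0.2225]
tool_rot: [-1.473, 0.995, 1.419]
contact_force: [0.4, -0.5, -1.0]
opening: 0.0143
```

```bash
python3 - <<'E'
from h import *
rep(-.09,0,.024,0.03)
im,d=get_image('wrist');cv2.imwrite('pics/w7.png',im)
c=get_calibration('wrist');im,d=get_image('top');cv2.imwrite('pics/t7.png',cv2.resize(im[125:275,190:340],None,fx=4,fy=4))
E
```

```text
t 10.0 tip board mm [-119.1066   -2.4456   26.0178] pitch 0.03273719226113482 yaw rel 0.030025539057801642 roll -0.0032116353701383024
 turn units [0.0213 0.0364 0.0008] shift units [ 1.3868  0.5338 -0.0886] F [ 0.3934 -0.457  -1.0037] 0.014275484077739561
```

View pics/t7.png

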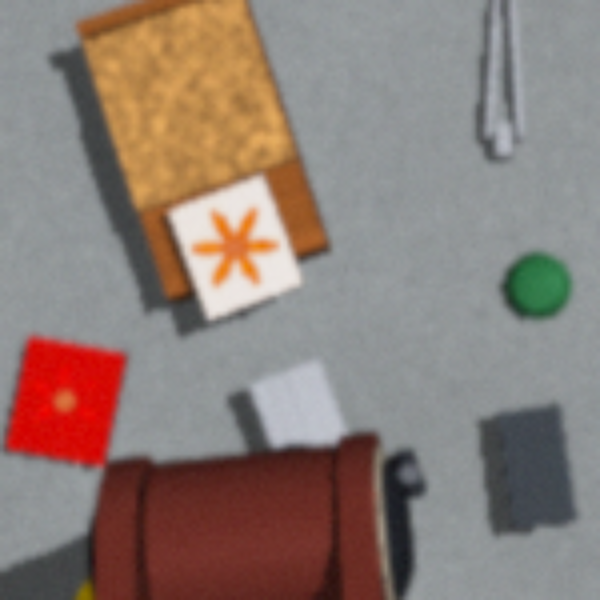

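View pics/w7.png

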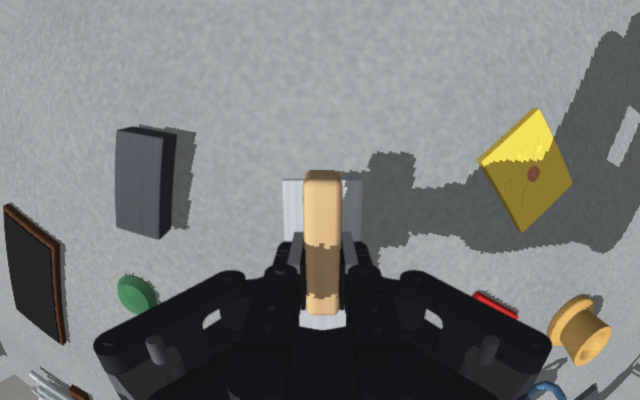

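```bash
python3 - <<'E'
from h import *
c=get_calibration('top')
def q(p,z):
    p=np.array(p,float);w=pix2world(c,np.c_[190+(p[:,0]+.5)/4-.5,125+(p[:,1]+.5)/4-.5],z);b=RB.inv().apply(w-B)*1000;print(b,b.mean(0))
q([(250,383),(321,361)],.026)
q([(211,320),(302,283)],.039)
q([(165,210),(265,173)],.039)
q([(142,210),(298,160)],.035)
q([(178,300),(328,249)],.030)
E
```

```text
[[-119.3215   19.6923   26.    ]
 [-120.575   -24.5396   26.    ]] [-119.9482   -2.4237   26.    ]
[[-77.6674  28.1582  39.    ]
 [-74.2558 -29.6594  39.    ]] [-75.9616  -0.7506  39.    ]
[[ -6.4149  33.8349  39.    ]
 [ -4.6351 -29.3885  39.    ]] [-5.525   2.2232 39.    ]
[[ -1.1393  47.4689  35.    ]
 [ -2.7743 -50.1392  35.    ]] [-1.9568 -1.3351 35.    ]
[[-58.6858  44.4817  30.    ]
 [-58.673  -49.928   30.    ]] [-58.6794  -2.7231  30.    ]
```

Request:
carry_out(increments=[[[0,0,0],[0.7,0.27,-0.05],0],[[0,0,0],[0.7,0.27,0],0],[[0,0,0],[0.4,0.15,0],0],[[0,0,0],[0,0,0],0]])

```text
t: 10.5
tool_pos: [0.4784, 0.1264, 0.2257]
tool_rot: [-1.476, 0.991, 1.412]
contact_force: [0.5, 0.2, -1.3]
opening: 0.0141
```

```bash
python3 - <<'E'
from h import *
rep(-.065,0,.024,0.03)
E
```

```text
t 10.5 tip board mm [-76.2268  -1.6646  29.9201] pitch 0.03973243210909426 yaw rel 0.028917378935687132 roll -0.005234776193261285
 turn units [0.0174 0.1091 0.0127] shift units [ 0.6191  0.226  -0.2522] F [ 0.5491  0.154  -1.25  ] 0.014142080641812368
```

Request:
carry_out(increments=[[[0,0.1,0],[-0.1,0,-0.4],0],[[0,0,0],[0,0,-0.1],0]])

```text
t: 10.7
tool_pos: [0.4763, 0.1263, 0.2159]
tool_rot: [-1.47, 0.997, 1.42]
contact_force: [-0.2, -0.1, -2.4]
opening: 0.0145
```

```bash
python3 - <<'E'
from h import *
rep(-.065,0,.024,0.03)
im,d=get_image('top');cv2.imwrite('pics/t8.png',cv2.resize(im[125:275,190:340],None,fx=4,fy=4))
im,d=get_image('side');cv2.imwrite('pics/s8.png',cv2.resize(im[130:230,260:400],None,fx=5,fy=5))
E
```

```text
t 10.7 tip board mm [-80.1663  -0.6314  19.2875] pitch 0.030378765892454574 yaw rel 0.02878296925150481 roll -0.002073266762045674
 turn units [0.0183 0.0104 0.0128] shift units [0.7256 0.2352 0.2374] F [-0.2468 -0.0973 -2.4122] 0.01451752420688263
```

View pics/t8.png

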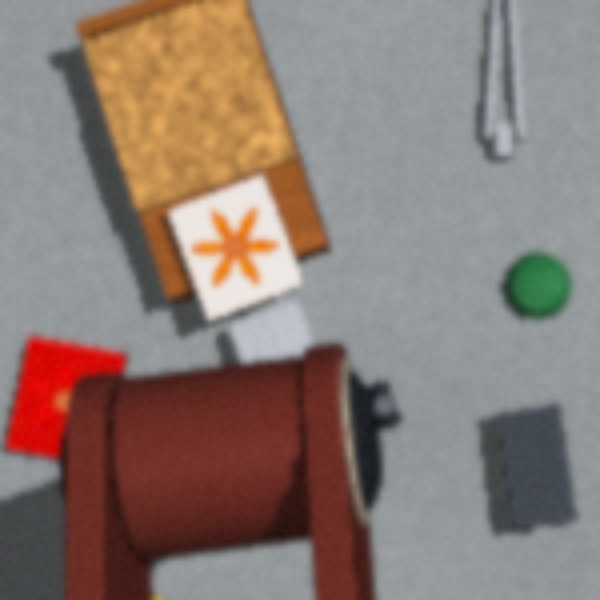

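View pics/s8.png

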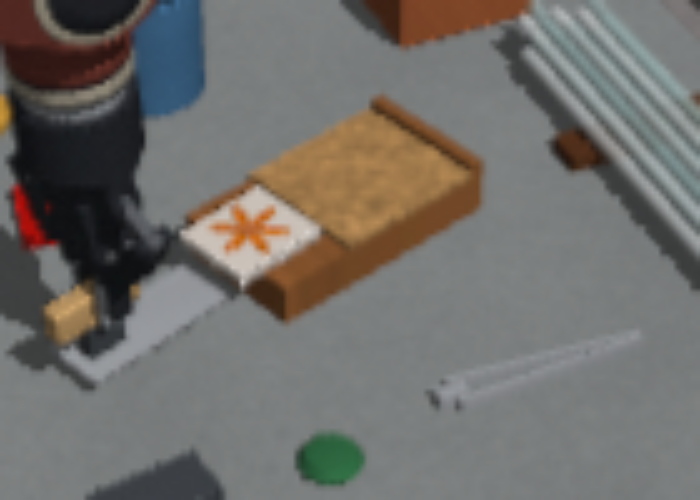

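Request:
carry_out(increments=[[[0,0,0],[0.35,0.12,0.05],0],[[0,0,0],[0.35,0.11,0],0],[[0,0,0],[0,0,0],0]])

```text
t: 11.1
tool_pos: [0.4912, 0.1311, 0.2174]
tool_rot: [-1.471, 0.997, 1.419]
contact_force: [-0.9, 0.2, -2.0]
opening: 0.0144
```

```bash
python3 - <<'E'
from h import *
rep(-.063,0,.026,0.06)
im,d=get_image('side');cv2.imwrite('pics/s9.png',cv2.resize(im[130:230,260:400],None,fx=5,fy=5))
E
```

```text
t 11.1 tip board mm [-64.2086  -0.5863  20.9073] pitch 0.03182873580212952 yaw rel 0.028513974645095252 roll -0.002374679814935233
 turn units [ 0.1151 -0.2582  0.0159] shift units [-0.201  -0.0731  0.126 ] F [-0.9169  0.2066 -2.0342] 0.014396433238690345
```

View pics/s9.png

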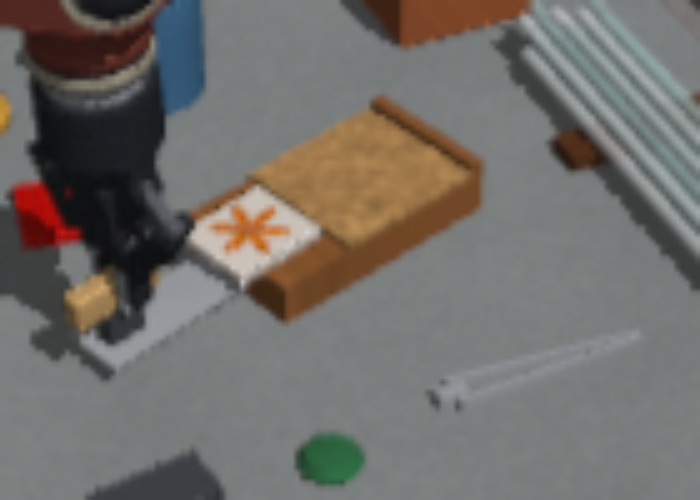

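```bash
cat > plan.py <<'E'
from h import *
import sys
def wp(th,c=59,P=-5,off=0):
    a=np.radians(th);return (P-c*np.cos(a))/1000,(30+c*np.sin(a))/1000
def steps(ths,pitches,n,P=-5,yb=0):
    o=get_obs();p0=o['tool_pos'];T0=R.from_rotvec(o['tool_rot'])
    rep(wp(ths[0],P=P)[0],yb,wp(ths[0],P=P)[1],pitches[0])
    for th,ph in zip(ths,pitches):
        x,z=wp(th,P=P);p,T=tip_goal(x,yb,z,ph)
        print(th,"tip",x,z,"per row turn",(T*T0.inv()).as_rotvec()*10/n,"shift",(p-p0)/.02/n);p0,T0=p,T
E
python3 -c "
from plan import *
steps([0,10,20,30,40],[.03,.07,.11,.15,.18],4)"
```

```text
t 11.15 tip board mm [-64.6068  -0.5317  20.7618] pitch 0.0313244830726896 yaw rel 0.02856108656361983 roll -0.0023037436162651223
 turn units [0.0174 0.0201 0.0151] shift units [0.0428 0.0111 0.4679] F [-0.8506 -0.6781 -1.3771] 0.01446766784054084
0 tip -0.064 0.03 per row turn [0.0043 0.005  0.0038] shift [0.0107 0.0028 0.117 ]
10 tip -0.06310365742772027 0.040245242482348884 per row turn [ 0.033  -0.0944  0.    ] shift [-0.0813 -0.0288  0.082 ]
20 tip -0.0604418646263686 0.050179188456214455 per row turn [ 0.033  -0.0944 -0.    ] shift [-0.0584 -0.0215  0.0742]
30 tip -0.05609549882328189 0.0595 per row turn [ 0.033  -0.0944  0.    ] shift [-0.0364 -0.0144  0.0628]
40 tip -0.05019662214401971 0.06792446897150582 per row turn [ 0.0247 -0.0708  0.    ] shift [ 0.0055 -0.0004  0.0626]
```

Request:
carry_out(increments=[[[0,0,0],[0.02,0,0.25],0],[[0,0,0],[0.02,0,0.22],0],[[0.06,-0.19,0],[-0.16,-0.06,0.16],0],[[0.06,-0.19,0],[-0.16,-0.06,0.16],0],[[0.06,-0.19,0],[-0.12,-0.04,0.15],0],[[0.06,-0.19,0],[-0.12,-0.04,0.15],0]])

```text
t: 11.75
tool_pos: [0.4793, 0.1268, 0.2403]
tool_rot: [-1.497, 0.926, 1.358]
contact_force: [-0.3, 0.3, -2.9]
opening: 0.0146
```

```bash
python3 - <<'E'
from plan import *
steps([20,30,40,50],[.11,.15,.18,.21],2)
im,d=get_image('side');cv2.imwrite('pics/s10.png',cv2.resize(im[130:230,260:400],None,fx=5,fy=5))
E
```

```text
t 11.75 tip board mm [-60.8613  -0.9949  51.7966] pitch 0.11499994539442407 yaw rel 0.02908835394219167 roll -0.004394077213892499
 turn units [0.025  0.0617 0.0141] shift units [ 0.0655  0.0232 -0.0545] F [-0.2983  0.2611 -2.8549] 0.014637597752035327
20 tip -0.0604418646263686 0.050179188456214455 per row turn [0.0125 0.0308 0.007 ] shift [ 0.0328  0.0116 -0.0272]
30 tip -0.05609549882328189 0.0595 per row turn [ 0.0659 -0.1888  0.    ] shift [-0.0728 -0.0289  0.1255]
40 tip -0.05019662214401971 0.06792446897150582 per row turn [ 0.0495 -0.1416  0.    ] shift [ 0.011  -0.0008  0.1251]
50 tip -0.04292446897150583 0.0751966221440197 per row turn [ 0.0495 -0.1416 -0.    ] shift [0.0463 0.0104 0.0922]
```

View pics/s10.png

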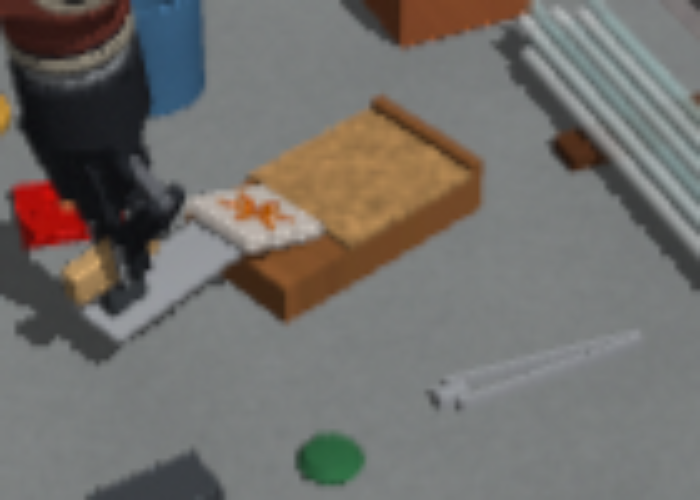

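Request:
carry_out(increments=[[[0.07,-0.18,0],[-0.05,-0.02,0.12],0],[[0.07,-0.18,0],[-0.05,-0.02,0.12],0],[[0.05,-0.14,0],[0.02,0,0.12],0],[[0.05,-0.14,0],[0.02,0,0.11],0],[[0.05,-0.14,0],[0.06,0.02,0.08],0],[[0.05,-0.14,0],[0.06,0.02,0.08],0]])

```text
t: 12.4
tool_pos: [0.4797, 0.1266, 0.2541]
tool_rot: [-1.522, 0.834, 1.282]
contact_force: [-0.2, -0.8, -1.8]
opening: 0.0145
```

```bash
python3 - <<'E'
from plan import *
steps([50,60,70,80],[.21,.24,.26,.28],2)
im,d=get_image('side');cv2.imwrite('pics/s11.png',cv2.resize(im[130:230,260:400],None,fx=5,fy=5))
E
```

```text
t 12.4 tip board mm [-41.2014  -0.3889  77.7767] pitch 0.22110779189543592 yaw rel 0.028786289715658497 roll -0.002309428655343615
 turn units [-0.0147  0.1125  0.0172] shift units [ 0.0149 -0.0044 -0.0605] F [-0.2181 -0.7511 -1.8184] 0.014453350180933036
50 tip -0.04292446897150583 0.0751966221440197 per row turn [-0.0074  0.0562  0.0086] shift [ 0.0075 -0.0022 -0.0302]
60 tip -0.03450000000000001 0.08109549882328188 per row turn [ 0.0495 -0.1416  0.    ] shift [0.0763 0.02   0.0539]
70 tip -0.02517918845621446 0.08544186462636859 per row turn [ 0.033  -0.0944  0.    ] shift [0.1407 0.0417 0.0441]
80 tip -0.015245242482348894 0.08810365742772026 per row turn [ 0.033  -0.0944 -0.    ] shift [0.1565 0.0468 0.0003]
```

View pics/s11.png

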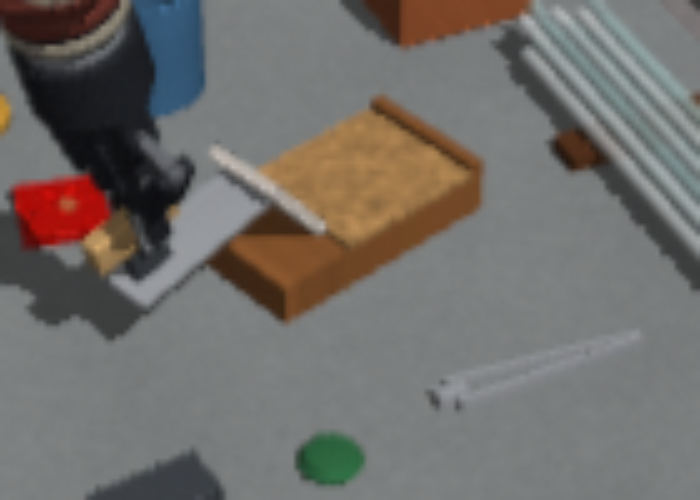

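Request:
carry_out(increments=[[[0.04,-0.09,0],[0.08,0.02,0.02],0],[[0.04,-0.09,0],[0.08,0.02,0.02],0],[[0.03,-0.09,0],[0.14,0.04,0.04],0],[[0.03,-0.09,0],[0.14,0.04,0.03],0]])

```text
t: 12.85
tool_pos: [0.4895, 0.1292, 0.2569]
tool_rot: [-1.531, 0.797, 1.251]
contact_force: [-0.5, 0.1, -1.5]
opening: 0.0146
```

```bash
python3 - <<'E'
from plan import *
steps([70,80,90,100],[.26,.28,.28,.28],2)
im,d=get_image('side');cv2.imwrite('pics/s12.png',cv2.resize(im[130:230,260:400],None,fx=5,fy=5))
E
```

```text
t 12.85 tip board mm [-23.5169  -0.4447  86.1246] pitch 0.26438068448601443 yaw rel 0.028328777288144147 roll -0.00102536948245361
 turn units [-0.0047  0.0447  0.0195] shift units [-0.0436 -0.0119 -0.0053] F [-0.506   0.0768 -1.4663] 0.014564298979147657
70 tip -0.02517918845621446 0.08544186462636859 per row turn [-0.0024  0.0224  0.0097] shift [-0.0218 -0.0059 -0.0027]
80 tip -0.015245242482348894 0.08810365742772026 per row turn [ 0.033  -0.0944 -0.    ] shift [0.1565 0.0468 0.0003]
90 tip -0.005000000000000004 0.089 per row turn [0. 0. 0.] shift [0.2442 0.0772 0.0224]
100 tip 0.005245242482348887 0.08810365742772026 per row turn [0. 0. 0.] shift [ 0.2442  0.0772 -0.0224]
```

View pics/s12.png

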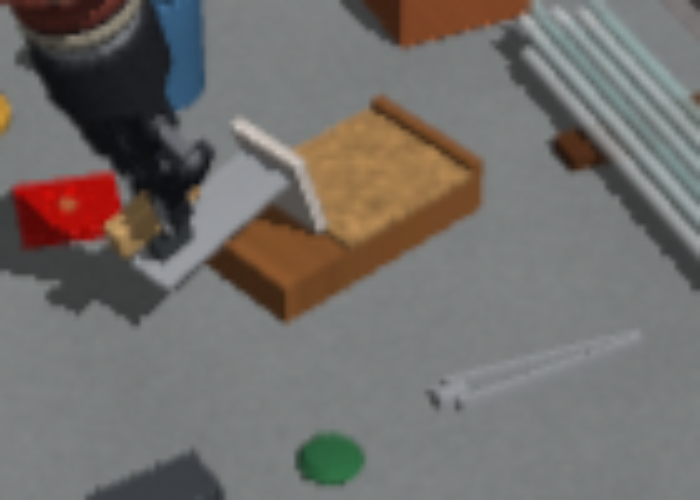

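Request:
carry_out(increments=[[[0.02,-0.05,0],[0.17,0.05,0],0],[[0.02,-0.05,0],[0.17,0.05,0],0],[[0,0,0],[0.2,0.06,0],0],[[0,0,0],[0.2,0.06,0],0]])

```text
t: 13.3
tool_pos: [0.5059, 0.134, 0.2572]
tool_rot: [-1.534, 0.785, 1.241]
contact_force: [1.6, 0.6, -2.1]
opening: 0.0142
```

```bash
python3 - <<'E'
from plan import *
steps([90,100,110],[.28,.28,.28],2)
im,d=get_image('side');cv2.imwrite('pics/s13.png',cv2.resize(im[130:230,260:400],None,fx=5,fy=5))
E
```

```text
t 13.3 tip board mm [-4.2167 -0.6993 88.1059] pitch 0.27760911671318966 yaw rel 0.028115886175517746 roll -0.0006680949176505191
 turn units [ 0.0142 -0.0204  0.0208] shift units [-0.0606 -0.0036  0.0287] F [ 1.55    0.6458 -2.129 ] 0.014160279413860064
90 tip -0.005000000000000004 0.089 per row turn [ 0.0071 -0.0102  0.0104] shift [-0.0303 -0.0018  0.0144]
100 tip 0.005245242482348887 0.08810365742772026 per row turn [0. 0. 0.] shift [ 0.2442  0.0772 -0.0224]
110 tip 0.015179188456214455 0.0854418646263686 per row turn [0. 0. 0.] shift [ 0.2368  0.0748 -0.0665]
```

View pics/s13.png

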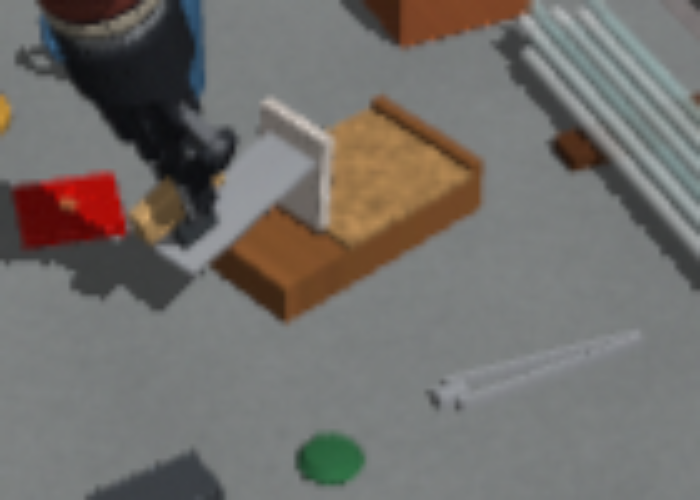

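Nearly upright. Now I'll push it slowly past vertical.

Request:
carry_out(increments=[[[0,0,0],[0.15,0.05,-0.03],0],[[0,0,0],[0.15,0.05,-0.03],0],[[0,0,0],[0.15,0.05,-0.03],0],[[0,0,0],[0.15,0.05,-0.03],0]])

```text
t: 13.75
tool_pos: [0.5194, 0.1384, 0.2547]
tool_rot: [-1.534, 0.785, 1.241]
contact_force: [0.1, -1.0, -1.5]
opening: 0.0145
```

```bash
python3 - <<'E'
from plan import *
steps([100,110],[.28,.28],2)
im,d=get_image('side');cv2.imwrite('pics/s14.png',cv2.resize(im[130:230,260:400],None,fx=5,fy=5))
E
```

```text
t 13.75 tip board mm [10.1557 -0.5931 85.7529] pitch 0.27826430590912365 yaw rel 0.028014949336142514 roll -0.0007540362784835414
 turn units [ 0.0128 -0.0139  0.022 ] shift units [-0.2501 -0.0705  0.1059] F [ 0.12   -1.0131 -1.4673] 0.014461819909638305
100 tip 0.005245242482348887 0.08810365742772026 per row turn [ 0.0064 -0.007   0.011 ] shift [-0.125  -0.0352  0.053 ]
110 tip 0.015179188456214455 0.0854418646263686 per row turn [0. 0. 0.] shift [ 0.2368  0.0748 -0.0665]
```

View pics/s14.png

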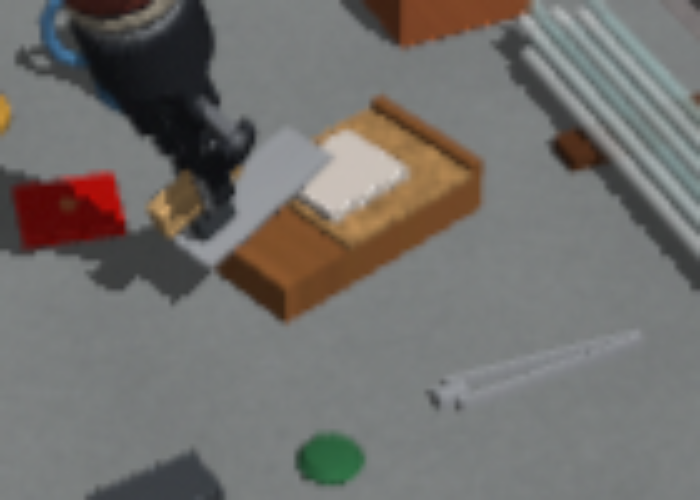

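Request:
carry_out(increments=[[[0,0,0],[-0.6,-0.2,0.6],0],[[0,0,0],[-0.8,-0.25,0.7],0],[[0,0,0],[-0.8,-0.25,0.4],0],[[-0.23,0.66,0],[-0.4,-0.15,0.2],0],[[-0.23,0.66,0],[0,0,0],0],[[-0.23,0.66,0],[0,0,0],0],[[-0.23,0.66,0],[0,0,0],0],[[0,0,0],[0,0,0],0]])

```text
t: 14.6
tool_pos: [0.4658, 0.1209, 0.2942]
tool_rot: [-1.457, 1.033, 1.449]
contact_force: [-0.0, -0.6, -1.8]
opening: 0.0144
```

```bash
cat >> h.py <<'E'
def rest_goal(x,y,z,yaw,pitch=0):
    import pickle;rel=pickle.load(open("rel.pkl","rb"))
    Lr=R.from_euler('z',yaw)*R.from_euler('y',-pitch);Tr=Lr*R.from_rotvec(rel['Rt']).inv()
    p=np.array([x,y,z])-Tr.apply(rel['p']);o=get_obs();T=R.from_rotvec(o['tool_rot']);lo,lr,_=lifter()
    e=lr.apply([1,0,0]);ey=lr.apply([0,1,0])
    print("t",o['t'],"tool",o['tool_pos'],"lifter",lo,"yaw",np.arctan2(e[1],e[0]),"pitch",e[2],"roll",ey[2])
    print("turn",(Tr*T.inv()).as_rotvec()*10,"shift",(p-o['tool_pos'])/.02,"F",o['contact_force'],o['opening'])
E
python3 - <<'E'
from h import *
rest_goal(.619,-.162,.08,-.06)
im,d=get_image('top');cv2.imwrite('pics/t15.png',cv2.resize(im[105:255,190:340],None,fx=4,fy=4))
im,d=get_image('side');cv2.imwrite('pics/s15.png',cv2.resize(im[130:230,260:400],None,fx=5,fy=5))
E
```

```text
t 14.6 tool [0.4658 0.1209 0.2942] lifter [0.4619 0.1181 0.092 ] yaw 0.33367812698328253 pitch -0.010001666277685844 roll -0.0016109831652372588
turn [ 0.0298 -0.0975 -3.9368] shift [  7.7926 -14.1033  -0.5982] F [-0.0492 -0.5823 -1.837 ] 0.01435108636137905
```

View pics/t15.png

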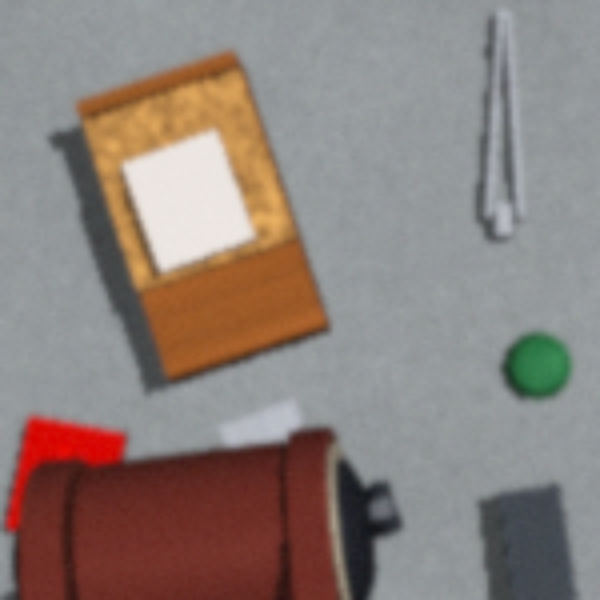

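View pics/s15.png

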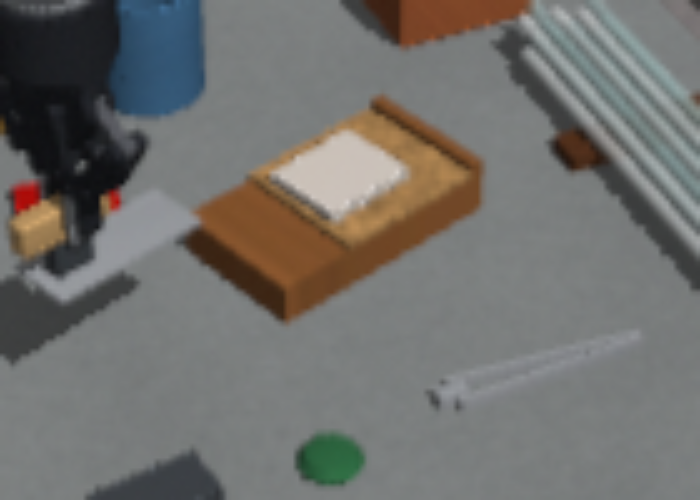

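Request:
carry_out(increments=[[[0,0,-0.6],[0.45,-0.88,0.1],0],[[0,0,-0.6],[0.45,-0.88,0.1],0],[[0,0,-0.6],[0.45,-0.88,0],0],[[0,0,-0.6],[0.45,-0.88,0],0],[[0,0,-0.6],[0.45,-0.88,0],0],[[0,0,-0.6],[0.5,-0.88,0],0],[[0,0,-0.4],[0.5,-0.88,0],0],[[0,0,0],[0.5,-0.88,0],0]])

```text
t: 15.5
tool_pos: [0.5413, -0.0233, 0.2977]
tool_rot: [-1.162, 1.235, 1.14]
contact_force: [0.6, 0.1, -1.9]
opening: 0.0145
```

Request:
carry_out(increments=[[[0,0,0],[0.5,-0.88,0],0],[[0,0,0],[0.5,-0.88,0],0],[[0,0,0],[0.5,-0.88,0],0],[[0,0,0],[0.5,-0.88,0],0],[[0,0,0],[0.5,-0.88,0],0],[[0,0,0],[0.5,-0.88,0],0],[[0,0,0],[0.5,-0.8,0],0],[[0,0,0],[0,0,0],0]])

```text
t: 16.3
tool_pos: [0.6169, -0.1568, 0.297]
tool_rot: [-1.163, 1.232, 1.135]
contact_force: [0.3, 0.5, -0.7]
opening: 0.0143
```

```bash
python3 - <<'E'
from h import *
rest_goal(.617,-.161,.03,-.07)
E
```

```text
t 16.3 tool [ 0.6169 -0.1568  0.297 ] lifter [ 0.616  -0.1575  0.0948] yaw -0.08095705053792074 pitch 0.00910070991342426 roll 0.0009163013283290011
turn [-0.0023  0.0914  0.1095] shift [ 0.1404 -0.1712 -3.2398] F [ 0.3069  0.4718 -0.6817] 0.014342022881209587
```

Request:
carry_out(increments=[[[0,0.09,0.1],[0.07,-0.1,-0.9],0],[[0,0,0],[0,-0.07,-0.9],0],[[0,0,0],[0,0,-0.9],0],[[0,0,0],[0,0,-0.5],0],[[0,0,0],[0,0,0],0]])

```text
t: 16.8
tool_pos: [0.6171, -0.1595, 0.2258]
tool_rot: [-1.164, 1.235, 1.156]
contact_force: [-0.3, -0.4, -0.7]
opening: 0.0145
```

```bash
python3 - <<'E'
from h import *
rest_goal(.617,-.161,.013,-.07)
E
```

```text
t 16.8 tool [ 0.6171 -0.1595  0.2258] lifter [ 0.6134 -0.1598  0.0236] yaw -0.06776946983592583 pitch -0.005041052114197571 roll 0.0023500166082798812
turn [-0.0269 -0.0487 -0.0222] shift [ 0.1284 -0.0347 -0.5269] F [-0.307  -0.4215 -0.6972] 0.014485776840276108
```

Request:
carry_out(increments=[[[-0.02,-0.05,0],[0,0,-0.25],0],[[0,0,0],[0,0,-0.15],0],[[0,0,0],[0,0,-0.1],0],[[0,0,0],[0,0,-0.05],0],[[0,0,0],[0,0,0],0]])

```text
t: 17.3
tool_pos: [0.6176, -0.1589, 0.2155]
tool_rot: [-1.171, 1.231, 1.15]
contact_force: [-0.9, -0.2, -2.1]
opening: 0.0143
```

```bash
python3 - <<'E'
from h import *
rest_goal(.617,-.161,.012,-.07)
im,d=get_image('side');cv2.imwrite('pics/s16.png',cv2.resize(im[180:300,300:430],None,fx=5,fy=5))
E
```

```text
t 17.3 tool [ 0.6176 -0.1589  0.2155] lifter [ 0.6155 -0.1598  0.0132] yaw -0.06630451620062507 pitch 0.00283445191149049 roll -6.673538821547286e-05
turn [ 0.0026  0.0282 -0.037 ] shift [ 0.103  -0.0635 -0.061 ] F [-0.8666 -0.1969 -2.1093] 0.01434459125286348
```

View pics/s16.png

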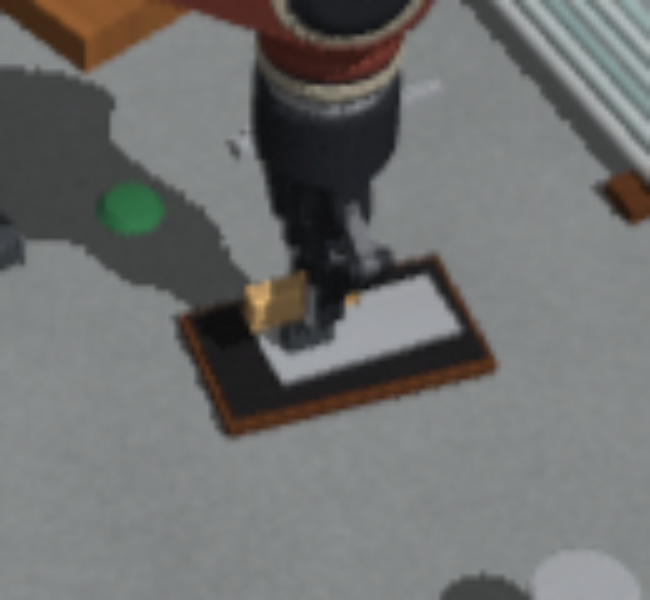

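Request:
carry_out(increments=[[[0,0,0],[0,0,-0.08],0],[[0,0,0],[0,0,-0.04],0],[[0,0,0],[0,0,0],0.25],[[0,0,0],[0,0,0],0.5],[[0,0,0],[0,0,0],1],[[0,0,0],[0,0,0],1],[[0,0,0],[0,0,0],1],[[0,0,0],[0,0,0],1]])

```text
t: 18.15
tool_pos: [0.6189, -0.1595, 0.2161]
tool_rot: [-1.175, 1.229, 1.146]
contact_force: [0.3, -0.1, -0.7]
opening: 0.0853
```

Request:
carry_out(increments=[[[0,0,0],[0,0,0],1],[[0,0,0],[0,0,0],1],[[0,0,0],[0,0,0],1]])

```text
t: 18.45
tool_pos: [0.6189, -0.1595, 0.216]
tool_rot: [-1.175, 1.229, 1.146]
contact_force: [-0.4, 0.3, 0.8]
opening: 0.0851
```

```bash
python3 - <<'E'
from h import *
im,d=get_image('wrist');cv2.imwrite('pics/w17.png',im)
E
```

```text
(no output)
```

View pics/w17.png

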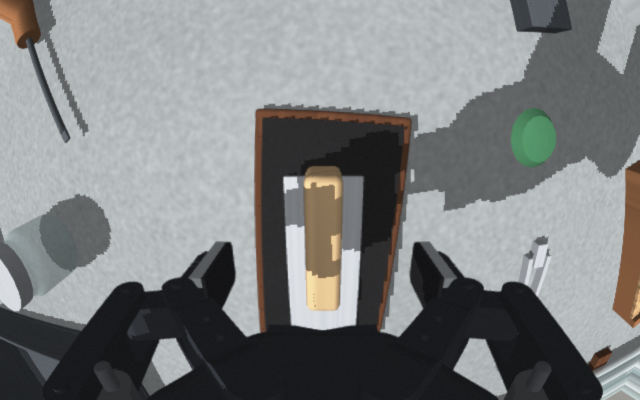

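Released, the handle is free of the pads (324,240). I'll retreat straight up.

Request:
carry_out(increments=[[[0,0,0],[0,0,0.5],1],[[0,0,0],[0,0,0.9],1],[[0,0,0],[0,0,0.9],1],[[0,0,0],[0,0,0.9],1],[[0,0,0],[0,0,0.9],1],[[0,0,0],[0,0,0.9],1],[[0,0,0],[0,0,0.9],1],[[0,0,0],[0,0,0.9],1]])

```text
t: 19.3
tool_pos: [0.6173, -0.1588, 0.3584]
tool_rot: [-1.172, 1.23, 1.149]
contact_force: [-0.7, -0.3, 0.4]
opening: 0.0848
```

Request:
carry_out(increments=[[[0,0,0],[-1,0,0.5],1],[[0,0,0],[-1,0,0.5],1],[[0,0,0],[-1,0,0.5],1],[[0,0,0],[-1,0,0],1],[[0,0,0],[-1,0,0],1],[[0,0,0],[-1,0,0],1],[[0,0,0],[0,0,0],1],[[0,0,0],[0,0,0],1]])

```text
t: 20.1
tool_pos: [0.4937, -0.1585, 0.4026]
tool_rot: [-1.185, 1.222, 1.134]
contact_force: [-0.6, -0.3, 0.3]
opening: 0.0858
```

```bash
python3 - <<'E'
from h import *
im,d=get_image('top');cv2.imwrite('pics/t18.png',im)
cv2.imwrite('pics/t18c.png',np.hstack([cv2.resize(im[105:225,195:295],None,fx=4,fy=4,interpolation=cv2.INTER_CUBIC),cv2.resize(im[105:225,345:425],None,fx=4,fy=4,interpolation=cv2.INTER_CUBIC)]))
im,d=get_image('side');cv2.imwrite('pics/s18.png',im);print(get_obs()['t'])
E
```

```text
20.2
```

View pics/t18.png

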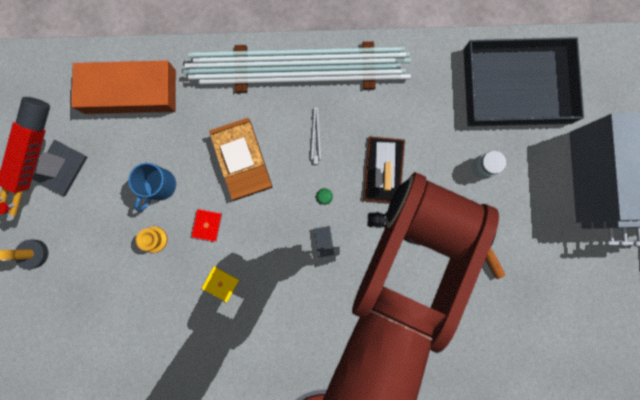

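View pics/t18c.png

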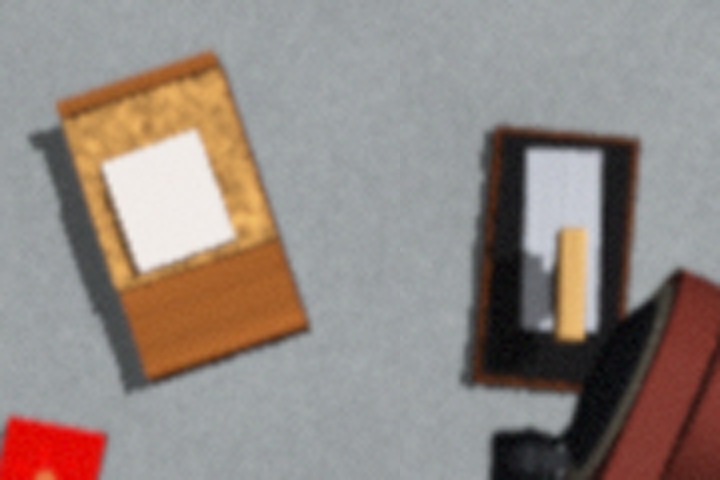

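View pics/s18.png

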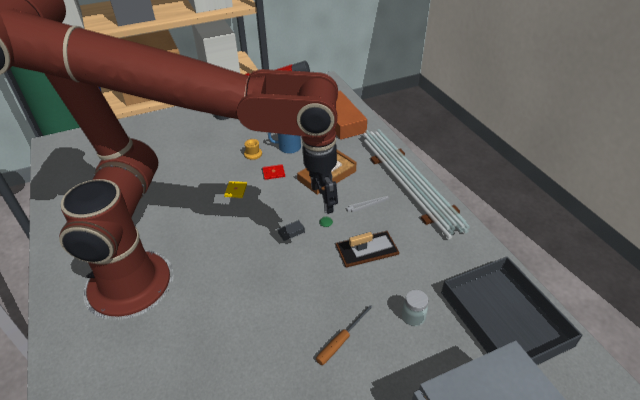

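Everything is in place: the tile is flat with its plain back up on the cork, and the lifter lies flat on the rest. One last numeric check, then I'll hand in.

```bash
python3 - <<'E'
from h import *
c=get_calibration('top')
p=np.array([(101,162),(196,129),(235,238),(141,272)],float)
w=pix2world(c,np.c_[195+(p[:,0]+.5)/4-.5,105+(p[:,1]+.5)/4-.5],.044);b=RB.inv().apply(w-B)*1000;print("tile in board mm",b.mean(0))
h=pix2world(c,np.c_[345+(np.array([560,586,584,558])-400+.5)/4-.5,105+(np.array([228,228,340,340])+.5)/4-.5],.066).mean(0)
print("lifter in rest",R.from_euler('z',.12).apply(h-[.6345,-.1588,0])*1000)
finish_job();print(get_obs()['t'])
E
```

```text
tile in board mm [39.3757  3.4673 44.    ]
lifter in rest [-23.4002  -2.9534  66.    ]
the job is handed in; nothing more can be done
the job is handed in; nothing more can be done
```

The tile was tipped over the step and now lies flat on the cork deck, flower side down. The lifter is back flat on its rest, released. I handed the job in at about 20 s of the 56 s allowed; it reports no verdict.

Last checks from the camera images:
- **Tile:** its centre is about 39 mm beyond the step and 3 mm off the board's centre line. The plain back faces up and it looks flat in the top and side views.
- **Lifter:** it lies flat on its rest. The middle of the handle bar is about 23 mm short of the rest's centre lengthwise and 3 mm off sideways. The lifter's origin sits about 4 mm ahead of that.
- **Gripper:** open and clear of everything when I handed in, and it came no closer to the tile than the length of the lifter's blade.
- **Other things on the bench:** those I could see had not moved in the final pictures. I judged this by eye and did not measure it.

Two readings disagreed slightly. The top camera put the board 2–4 mm nearer the robot than the wrist camera did. On the approach the blade tip also drifted up about 4 mm to tile level, so I lowered it before sliding under; the pictures taken then showed the tile still in place.

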